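# Restock the drinks chiller through its sprung flap

### The arm

A 6-joint arm with a two-finger parallel gripper is mounted at the origin on the work surface. World frame = base frame: x ahead of the robot, y to its left, z up, the work surface at z = 0. Lengths are in mm, angles in rad, forces in N, time in s.
With the tool pointing down it reaches from about 350 to 975 mm from the base axis. Payload 7.1 kg.
Tool frame: the origin (TCP) lies midway between the tips of the shut fingers; the grasp point (between the pads) lies 19 mm behind it (ctrl.grip_point_offset is the distance from the TCP to the grasp point, in mm); z points along the fingers, y is the line along which they close (so a half turn about z gives the same grasp; the last joint's range is limited). The gripper opens to 88 mm and grips with 3 to 60 N. Pads are 20 mm wide; open, the fingers measure 115 mm over their backs; the gripper's body (75 mm by 178 mm) begins 61 mm behind the grasp point.
Start: joints at [-1.24, 0.423, 1.63, -0, 1.089, -0.019], TCP at [214.21, -587.127, 222.675] pointing down, gripper open.
Joint ranges: [-3, 3], [-0.9, 2.11], [0.09, 2.58], [-1.31, 4.45], [0.11, 2.69], [-2.54, 2.54]. Speed limits (rad/s): [2.39, 2.39, 3.01, 3.14, 3.14, 3.14].

### API

Orientations are given as a rotation vector (axis times angle).
In Python, from workcell import get_obs, optics, close_job, spotter, ctrl gives the robot as it stands. The module is installed in compiled form; this text tells all that it offers.
- The arm moves only by the tool move_arm, never from a script. Its argument "rows" is a list of rows, each a list of 5 numbers: the shift along the tool's x, y, z in cm, then the turn about the tool's z in degrees, then the opening in per cent of the stroke, from 0 (shut) to 100 (fully open). A call has 1 to 10 rows; each row shifts and turns the commanded pose from where the row before left it, along the tool's axes as they then stand; what a row does not reach is not made up. A row lasts 1/8 s, in which the tool goes at most 62.5 mm and 10.7 degrees, less where a joint would pass 70% of its speed; a pose out of reach is approached as far as the arm can. A call with a gripper value outside its range is refused whole. The fingers move at their own pace and stop on an object; the grip force is fixed at half the most. Time passes only in rows, so rows that do not move let the fingers close. It gives the time, the measured TCP pose, the force, the opening and the grip force at its end, in the units of the state.
- get_obs(): the state, without advancing time (a new reading comes with each control period).
- optics.get_image(name): name is "scene" or "top" or "wrist"; returns the picture (400x640x3 uint8, blue, green, red); there is no depth.
- optics.calibration(name): a dict with "camera_matrix" (3x3 intrinsics, pixels), "xyz" and "orientation" of the camera in the world. Camera axes: x right, y down, z forward; pixel columns grow to the right and rows downward; lengths in mm; the calibration is good to about 2 mm. A picture is of the moment at which its call begins: read the wrist's pose just before it. calibration takes no time and is no camera call; for the wrist camera it gives the pose at the moment of the call.
- close_job(): hands the job in; it is judged then, once.
Trained networks look in the newest picture that a camera, given by its name, has taken for a name from the list of things; names that differ only in an ending like _2 or _b are one class to them, and where a whole thing is asked for, a point or a joint stands for the part that bears it (a point fixed in the world has none). Each returns a list of dicts, best first, with "conf" (0 to 1); they miss things now and then, are a little off and sometimes report something else, mostly with a low value. They report only what shows in the picture. A call takes as long as a camera call.
- spotter.find_in(camera, label): "point" ([column, row] in pixels, amid what is visible of it).
- spotter.regions_of(camera, label): "region" (400x640 bool, what is visible of it) and "point" ([column, row] in pixels, amid what is visible of it).
The state is a dict: "t": time; "qpos": joint angles; "qvel": joint speeds; "joint_torque": joint torques, N m; "ee_pos": TCP position; "orientation": TCP orientation; "ft_force": force on the tool from outside, world axes, zero at the start; "moment": the same for the moment, N m; "width": finger opening in mm; "grasp_force": force on a finger pad.
Only numpy, scipy, OpenCV 4.12 (cv2) and the standard library are available. Lean on these libraries where they do the work, as an engineer would, in place of code of your own. Each camera call takes 0.05 s, during which the arm holds its last target. There are 200 camera calls.

### The job

Wake the drinks chiller by holding its sprung switch over to the green side for about a second and letting it spring back. Then load every juice carton on the table into the chiller through the sprung flap on its top, holding the flap open while each carton goes in and letting it swing shut again. When all are in and the flap is shut, hold the switch over to the blue side for about a second to start chilling and let it spring back; leave the other things on the table as they are.

Things in the scene. Friction and masses are not known exactly. Their poses are not given: they have to be found in the camera images.
- chiller: white box-shaped tabletop drinks chiller, fixed. Origin: on the table, right below the centre of the loading hole in its top; x away from the robot, y to the robot's left, z up (it may be turned a little). Box from x = -85 to +260 mm, y = -110 to +110 mm, flat top at z = 220 mm, clear window on the far (+x) side. The switch console stands against its right side
- hole (a point): centre of the loading hole, level with the chiller's top; axes as the chiller. The hole is 114 mm (x) by 124 mm (y). Below it a slick steel chute slopes from z = 120 mm at the near wall to z = 45 mm at chiller x = 85 mm, so that a carton let go in the hole slides on to the space behind the window
- console (a point): centre of the top of the white switch console: chiller x = -70 to 70, y = -215 to -115 mm, top at z = 160 mm; axes as the chiller. Two green dots mark its left (+y) edge, two blue dots its right (-y) edge
- flap (a joint): dark flap, 108 by 118 by 6 mm, that closes the hole flush with the top. Hinged along the hole's near (-x) edge, it swings down inside: 0 shut, 1.45 rad hanging down. A spring (0.22 N m shut, 0.3 N m open; 3 to 6 N at the hand) shuts it within half a second: a carton laid on it stays there, and one that the flap itself leans on may be pinched, but falls freely if a finger bears the flap
- flap_lip (a point): middle of the flap's free edge (yellow strip), top face, 110 mm from the hinge
- switch (a joint): upright orange paddle, a spring-centred switch, pivoted at the middle of the console's top; 24 (x) by 12 (y) by 60 mm tall. 0 upright, + tipped to the green dots (chiller +y), - tipped to the blue dots (-y), stops at 0.5 rad; it counts as switched beyond 0.3 rad. Spring 0.3 N m/rad (about 2.5 N for 0.4 rad when pushed 45 mm up) brings it back upright
- switch_tip (a point): middle of the top of the switch paddle, 60 mm above its pivot; its axes tip with the paddle
- carton1: yellow and white juice carton, a rigid block 36 (x) by 50 (y) by 80 mm (z), about 140 g, origin at the centre of its underside, z to its top; it starts standing upright; None when this carton is absent
- carton2: orange and white juice carton, a rigid block 36 (x) by 50 (y) by 80 mm (z), about 140 g, origin at the centre of its underside, z to its top; it starts standing upright; None when this carton is absent
- carton3: green and white juice carton, a rigid block 36 (x) by 50 (y) by 80 mm (z), about 140 g, origin at the centre of its underside, z to its top; it starts standing upright; None when this carton is absent
- carton4: red and white juice carton, a rigid block 36 (x) by 50 (y) by 80 mm (z), about 140 g, origin at the centre of its underside, z to its top; it starts standing upright; None when this carton is absent
- carton5: purple and white juice carton, a rigid block 36 (x) by 50 (y) by 80 mm (z), about 140 g, origin at the centre of its underside, z to its top; it starts standing upright; None when this carton is absent
- jar: closed glass jar with a red cap, 62 mm across, 72 mm tall, origin at the centre of its underside; not part of the job, leave it alone
- mug: blue mug, 80 mm across, 90 mm tall, origin at the centre of its underside, handle towards its own +y; leave it alone
- remote: black television remote control lying flat, 170 (x) by 45 by 18 mm, origin at the centre of its underside; leave it alone
- bowl: white bowl, 140 mm across, 50 mm tall, origin at the centre of its underside; leave it alone

How it is judged (in metres and radians):
On the way, in this order (a step that is already met when the one before it is completed fails the run):
1. the switch is held over to the green side (value of joint switch above 0.3 rad), for 0.5 s.
2. every carton is inside the chiller, the flap is shut and the switch is upright (x of carton1 in the frame of chiller between -0.085 and 0.26 m and y of carton1 in the frame of chiller between -0.11 and 0.11 m and z of each of carton1, carton2, carton3, carton4, carton5 in the frame of chiller below 0.18 m and x of carton2 in the frame of chiller between -0.085 and 0.26 m and y of carton2 in the frame of chiller between -0.11 and 0.11 m and x of carton3 in the frame of chiller between -0.085 and 0.26 m and y of carton3 in the frame of chiller between -0.11 and 0.11 m and x of carton4 in the frame of chiller between -0.085 and 0.26 m and y of carton4 in the frame of chiller between -0.11 and 0.11 m and x of carton5 in the frame of chiller between -0.085 and 0.26 m and y of carton5 in the frame of chiller between -0.11 and 0.11 m and value of joint flap below 0.06 rad and value of joint switch between -0.1 and 0.1 rad), for 0.3 s.
3. the switch is held over to the blue side (value of joint switch below -0.3 rad), for 0.5 s.
At the end, for the whole second after the job is handed in: Every carton present is at rest inside the chiller (its origin within the box's outline and below 180 mm), the flap is shut (under 0.06 rad) and the switch stands upright (within 0.08 rad) (x of carton1 in the frame of chiller between -0.085 and 0.26 m and y of carton1 in the frame of chiller between -0.11 and 0.11 m and z of each of carton1, carton2, carton3, carton4, carton5 in the frame of chiller below 0.18 m and x of carton2 in the frame of chiller between -0.085 and 0.26 m and y of carton2 in the frame of chiller between -0.11 and 0.11 m and x of carton3 in the frame of chiller between -0.085 and 0.26 m and y of carton3 in the frame of chiller between -0.11 and 0.11 m and x of carton4 in the frame of chiller between -0.085 and 0.26 m and y of carton4 in the frame of chiller between -0.11 and 0.11 m and x of carton5 in the frame of chiller between -0.085 and 0.26 m and y of carton5 in the frame of chiller between -0.11 and 0.11 m and value of joint flap below 0.06 rad and value of joint switch between -0.08 and 0.08 rad and linear speed of each of carton1, carton2, carton3, carton4, carton5 below 0.03 m/s); the robot touches nothing.
It fails at once if the jar is shifted by more than 40 mm or tipped over (distance of jar from where it was at the start of the episode above 0.04 m or angle between jar's own z axis and vertical above 0.5 rad).
It fails at once if the mug is shifted by more than 40 mm or tipped over (distance of mug from where it was at the start of the episode above 0.04 m or angle between mug's own z axis and vertical above 0.5 rad).
It fails at once if the remote is shifted by more than 40 mm or tipped over (distance of remote from where it was at the start of the episode above 0.04 m or angle between remote's own z axis and vertical above 0.5 rad).
It fails at once if the bowl is shifted by more than 40 mm or tipped over (distance of bowl from where it was at the start of the episode above 0.04 m or angle between bowl's own z axis and vertical above 0.5 rad).
Of carton1, carton2, carton3, carton4, carton5 only 3 to 5 are there at a start; the rules pass over those that are not, and their reading is None.
At some moment in a run one of carton1, carton2, carton3, carton4, carton5 may be knocked a few centimetres aside while the robot is not near it.
Once in a run the grip may slacken for a moment while it holds something.
It also fails if it takes over 210 s, if anything falls off the work surface, if the arm or the gripper's body presses on something with over 40 N, if the wrist force passes 120 N, or if a joint passes its speed limit or range.

## Working session

There is one attempt and no reset: what is moved stays moved. The work goes in short steps, Python scripts to look and compute and a tool call to move; the robot and the scene stay as the last step left them, time stands still between calls to the robot, and variables do not carry over. Pictures are saved under pics/ and viewed, at most 14 in all, crops included, and the job is handed in when it is done.

Besides the shell and the picture viewer there is one more tool, called after "Call:" in YAML: its name, and indented under it one key for each argument. move_arm: Moves the arm, as the interface text tells. Its arguments: {"type":"object","properties":{"rows":{"type":"array","items":{"type":"array","items":{"type":"number"}}}},"required":["rows"]}

```bash
mkdir -p pics; cat > h.py <<'E'
import numpy as np, cv2
from scipy.spatial.transform import Rotation as R
from workcell import get_obs, optics, close_job, spotter, ctrl
def cal(n):
    c=optics.calibration(n); return np.array(c["camera_matrix"]),np.array(c["xyz"]),R.from_rotvec(np.array(c["orientation"]).ravel()).as_matrix() if np.array(c["orientation"]).size==3 else np.array(c["orientation"])
def ray(n,p,z,c=None):
    K,t,M=c or cal(n); d=M@np.linalg.inv(K)@np.array([p[0],p[1],1.]); return t+d*(z-t[2])/d[2]
def proj(n,P,c=None):
    K,t,M=c or cal(n); q=K@(M.T@(np.array(P,float)-t)); return q[:2]/q[2]
E
python3 - <<'E'
from h import *
ims=[]
for n in ("scene","top","wrist"):
    im=optics.get_image(n); cv2.imwrite(f"pics/{n}0.png",im)
    c=optics.calibration(n); print(n,c)
o=get_obs(); print(o['t'],o['ee_pos'],o['orientation'],o['width'],ctrl.grip_point_offset)
for n in("top","scene"):
  for l in ["carton1","carton2","carton3","carton4","carton5","jar","mug","remote","bowl","chiller","flap_lip","switch_tip","flap"]:
    r=spotter.find_in(n,l)
    print(n,l,[(np.round(x['point']).tolist(),round(x['conf'],2)) for x in r[:3]])
E
```

```text
scene {'camera_matrix': array([[403.01147531,   0.        , 323.31520516],
       [  0.        , 403.01147531, 199.80034132],
       [  0.        ,   0.        ,   1.        ]]), 'xyz': array([1283.40186749,  153.55802914,  972.51142873]), 'orientation': array([-1.69729536, -1.86654387,  0.72601686])}
top {'camera_matrix': array([[396.3763169 ,   0.        , 323.6897017 ],
       [  0.        , 396.3763169 , 195.26194482],
       [  0.        ,   0.        ,   1.        ]]), 'xyz': array([ 367.31425139,   66.50634296, 1442.13049915]), 'orientation': array([-2.14831722,  2.14181378, -0.14798148])}
wrist {'camera_matrix': array([[336.15844374,   0.        , 322.25728083],
       [  0.        , 336.15844374, 202.98663423],
       [  0.        ,   0.        ,   1.        ]]), 'xyz': array([ 289.09321919, -559.19309211,  385.00923372]), 'orientation': array([ 2.3661148 , -1.65375893, -0.25070189])}
0.15 [ 214.07033476 -586.72078163  222.07866784] [-3.09248082e+00 -5.46447758e-01  2.71052824e-04] 88.00016190043272 18.700000000000003
top carton1 [([306.0, 186.0], 0.62), ([237.0, 191.0], 0.5
[... 808 characters left out ...]
.0, 218.0], 0.65)]
scene carton3 [([334.0, 252.0], 0.71), ([419.0, 253.0], 0.69), ([422.0, 218.0], 0.65)]
scene carton4 [([334.0, 252.0], 0.71), ([419.0, 253.0], 0.69), ([422.0, 218.0], 0.65)]
scene carton5 [([334.0, 252.0], 0.71), ([419.0, 253.0], 0.69), ([422.0, 218.0], 0.65)]
scene jar [([377.0, 256.0], 0.83)]
scene mug [([336.0, 290.0], 0.78), ([178.0, 186.0], 0.65)]
scene remote [([373.0, 195.0], 0.67), ([376.0, 254.0], 0.42)]
scene bowl [([444.0, 196.0], 0.57), ([420.0, 250.0], 0.48), ([228.0, 234.0], 0.21)]
scene chiller [([227.0, 233.0], 0.61)]
scene flap_lip [([236.0, 185.0], 0.61), ([441.0, 199.0], 0.27)]
scene switch_tip [([176.0, 190.0], 0.61)]
scene flap [([239.0, 187.0], 0.78)]
```

View pics/top0.png

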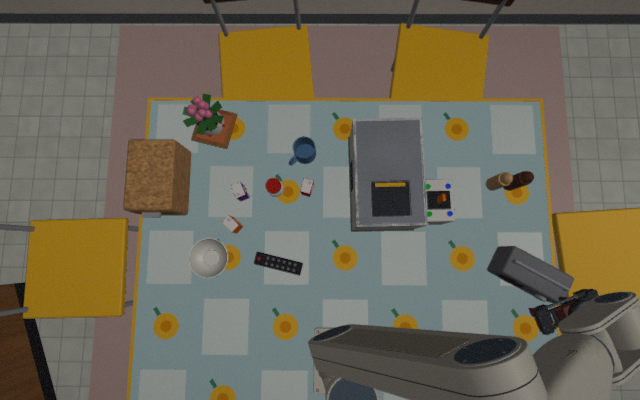

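View pics/scene0.png

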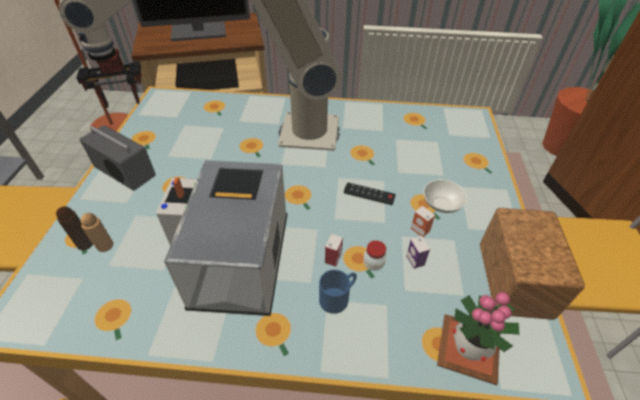

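```bash
python3 - <<'E'
from h import *
t=cv2.imread("pics/top0.png");s=cv2.imread("pics/scene0.png")
a=cv2.resize(t[105:240,340:470],None,fx=4,fy=4,interpolation=cv2.INTER_CUBIC)
b=cv2.resize(t[140:280,190:330],None,fx=2.8,fy=2.8,interpolation=cv2.INTER_CUBIC)
c=np.zeros((600,800,3),np.uint8); a=a[:540];c[:540,:390]=cv2.resize(a,(390,540))[:, :] if 0 else cv2.resize(a,None,fx=390/520,fy=390/520)[:540] if 0 else np.pad(cv2.resize(a,None,fx=.75,fy=.75),((0,540-405),(0,0),(0,0)))
c[:392,400:792]=b
cv2.imwrite("pics/crop.png",c)
C=cal("top")
for p,z in [((306,186),40),((240,190),40),((232,224),40)]:
  print(p,ray("top",p,z,C).round())
for p in [(390,184),(376,213),(406,213)]: print('flap',ray("top",p,220,C).round())
for p in [(355,122),(421,120),(425,224),(351,225)]: print('box',ray("top",p,220,C).round())
for p in [(428,187),(447,186),(428,213),(449,213)]: print('dots',ray("top",p,160,C).round())
for l,z in (('jar',72),('mug',90),('remote',18),('bowl',50)):
  print(l,ray("top",spotter.find_in("top",l)[0]['point'],z,C).round())
E
```

```text
(306, 186) [602. 137.  40.]
(240, 190) [587. 374.  40.]
(232, 224) [465. 398.  40.]
flap [ 579. -134.  220.]
flap [488. -89. 220.]
flap [ 488. -182.  220.]
box [780. -26. 220.]
box [ 787. -238.  220.]
box [ 454. -239.  220.]
box [451. -12. 220.]
dots [ 580. -268.  160.]
dots [ 583. -330.  160.]
dots [ 494. -265.  160.]
dots [ 495. -333.  160.]
jar [595. 250.  72.]
mug [715. 150.  90.]
remote [330. 231.  18.]
bowl [342. 482.  50.]
```

View pics/crop.png

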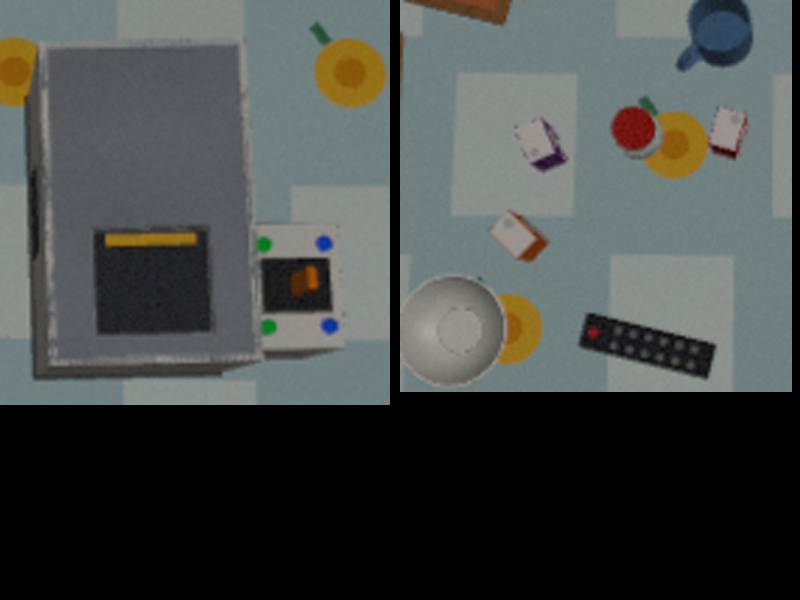

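```bash
cat >> h.py <<'E'
def head(o=None):
    o=o or get_obs(); M=R.from_rotvec(o['orientation']).as_matrix(); return np.degrees(np.arctan2(M[1,0],M[0,0]))
def go(x,y,z,hd=None):
    """print shift in tool axes (cm) and turn needed to reach x,y,z and heading of tool x"""
    o=get_obs(); M=R.from_rotvec(o['orientation']).as_matrix()
    d=M.T@(np.array([x,y,z])-o['ee_pos'])/10
    print('t',round(o['t'],2),'pos',np.round(o['ee_pos'],1),'head',round(head(o),1),'q6',round(o['qpos'][5],2),'w',round(o['width'],1),'gf',np.round(o['grasp_force'],1))
    print(' shift cm',d.round(2),'turn',None if hd is None else round((head(o)-hd+90)%180-90,1))
E
python3 - <<'E'
from h import *
from scipy.optimize import least_squares
C=cal("top")
obs=[((44,42),(260,110,220)),((243,41),(260,-110,220)),((262,360),(-85,-110,220)),((51,363),(-85,110,220)),((95,232),(57,62,220)),((207,230),(57,-62,220)),((212,331),(-57,-62,220)),((97,334),(-57,62,220))]
dots=[((264,244),(1,1)),((268,327),(-1,1)),((324,243),(1,-1)),((330,326),(-1,-1))]
px=lambda p:(340+p[0]/3-.33,105+p[1]/3-.33)
def res(v):
    x,y,a,dx,dy=v;c,s=np.cos(a),np.sin(a);r=[]
    W=lambda q:(x+c*q[0]-s*q[1],y+s*q[0]+c*q[1],q[2])
    for p,q in obs:r+=list(proj("top",W(q),C)-px(p))
    for p,(i,j) in dots:r+=list(proj("top",W((i*dx,-165+j*dy,160)),C)-px(p))
    return r
f=least_squares(res,[535,-130,0,45,32],loss='soft_l1');print(f.x,np.degrees(f.x[2]),np.array(res(f.x)).round(1).reshape(-1,2).tolist())
x,y,a=f.x[:3];c,s=np.cos(a),np.sin(a)
print('pivot',x+s*165,y-c*165)
W=lambda q:(x+c*q[0]-s*q[1],y+s*q[0]+c*q[1],q[2])
b=W((0,-200,0));print(b);go(b[0],b[1],260,None)
E
```

```text
[ 5.34335722e+02 -1.35638522e+02  2.09691009e-02  4.54648577e+01
  3.31070488e+01] 1.2014409803080173 [[-1.3, -0.3], [1.1, -1.2], [0.6, 0.2], [-0.5, 0.5], [-1.2, -1.5], [1.1, -1.6], [1.3, 1.1], [-0.6, 0.8], [-0.2, 0.2], [0.0, 0.2], [0.0, 0.1], [-0.2, 0.1]]
pivot 537.7953700013443 -300.60224823653397
(np.float64(538.5292347487567), np.float64(-335.5945537126312), 0)
t 1.65 pos [ 214.2 -587.1  222.7] head 20.0 q6 -0.02 w 87.6 gf 0.0
 shift cm [ 39.09 -12.51  -3.73] turn None
```

Call:
move_arm:
  rows:
    - [0,0,-6,0,0]
    - [5,-1.6,-0.3,0,0]
    - [5.7,-1.8,-0.3,0,0]
    - [5.7,-1.8,-0.3,0,0]
    - [5.7,-1.8,-0.3,0,0]
    - [5.7,-1.8,-0.3,0,0]
    - [5.7,-1.8,-0.3,0,0]
    - [5.5,-1.7,0,0,0]
    - [0,0,0,10,0]
    - [0,0,0,10,0]

```text
t: 2.9
ee_pos: [539.2, -337.0, 300.5]
orientation: [-3.141, 0.005, 0.0]
ft_force: [-0.0, 0.2, -1.0]
width: 0.3
grasp_force: 0.0
```

```bash
python3 - <<'E'
from h import *
C=cal("wrist");im=optics.get_image("wrist");cv2.imwrite("pics/w1.png",im)
for l in("switch_tip","flap_lip"):
  r=spotter.find_in("wrist",l);print(l,[(x['point'],x['conf'],ray("wrist",x['point'],190 if l[0]=='s' else 220,C)) for x in r[:2]])
for n,P in(('pivot',(537.8,-300.6,160)),('tip',(537.8,-300.6,220)),('hole',(534.3,-135.6,220)),('dotG+',(582,-266.5,160))): print(n,proj("wrist",P,C))
go(538,-340,205,0)
E
```

```text
switch_tip [([273.8, 201.2], 0.67, array([ 536.41634124, -295.86914105,  190.        ]))]
flap_lip [([65.1, 213.4], 0.62, array([ 536.11015683, -140.347886  ,  220.        ]))]
pivot [283.22114042 190.46086408]
tip [274.50875555 210.84086439]
hole [ 59.4457915  215.64890163]
dotG+ [243.31788364 142.81106109]
t 3.05 pos [ 538.5 -337.8  300.6] head 0.2 q6 0.99 w 0.4 gf 0.0
 shift cm [-0.05  0.22  9.56] turn 0.2
```

View pics/w1.png

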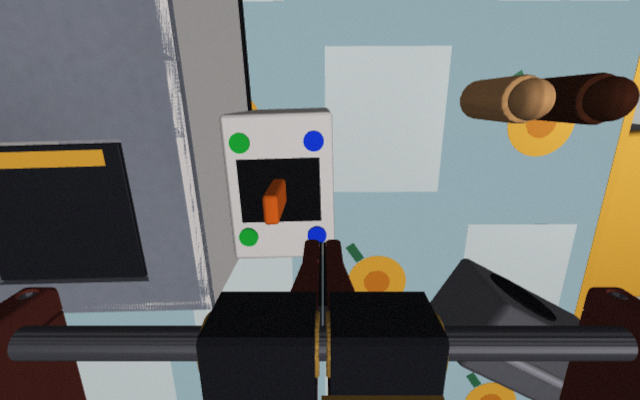

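Call:
move_arm:
  rows:
    - [0,0,5,0,0]
    - [0,0,4.7,0,0]
    - [0,-1,0,0,0]
    - [0,-1,0,0,0]
    - [0,-0.5,0,0,0]
    - [0,-0.5,0,0,0]
    - [0,0,0,0,0]

```text
t: 3.92
ee_pos: [538.9, -307.9, 204.8]
orientation: [3.141, 0.002, 0.002]
ft_force: [-0.1, -0.8, 0.0]
width: 0.3
grasp_force: 0.3
```

```bash
python3 - <<'E'
from h import *
C=cal("wrist");im=optics.get_image("wrist");o=get_obs();print(o['ft_force'],o['moment'])
s=optics.get_image("scene");a=cv2.resize(s[140:240,120:270],(600,400));b=cv2.resize(im[100:350,200:440],(384,400))[:, :200]
cv2.imwrite("pics/w2.png",np.hstack([a,b]));go(538,-301,203,0)
E
```

```text
[ 0.74010686 -0.595561    0.26953413] [-0.06308442 -0.03241463 -0.0030691 ]
t 4.03 pos [ 538.7 -308.2  204.3] head 0.1 q6 1.03 w 0.6 gf 0.3
 shift cm [-0.07 -0.72  0.13] turn 0.1
```

View pics/w2.png

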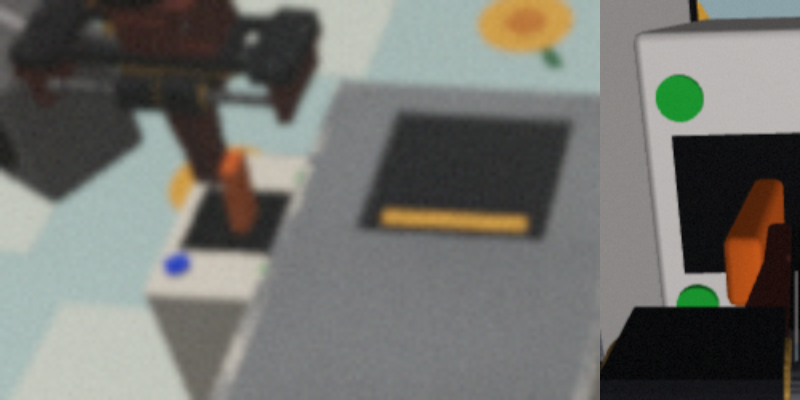

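Call:
move_arm:
  rows:
    - [0,-0.7,0,0,0]
    - [0,-0.6,0,0,0]
    - [0,0,0,0,0]

```text
t: 4.4
ee_pos: [538.3, -294.6, 203.6]
orientation: [3.141, 0.002, -0.001]
ft_force: [0.1, -2.5, 0.9]
width: 0.7
grasp_force: 1.1
```

```bash
python3 - <<'E'
from h import *
f=[]
for i in range(2): optics.get_image("wrist");f.append(get_obs()['ft_force'])
im=optics.get_image("wrist");f.append(get_obs()['ft_force']);s=optics.get_image("scene")
print(np.round(f,1))
a=cv2.resize(s[140:240,120:270],(600,400));b=cv2.resize(im[100:350,200:440],(384,400))[:, :200]
cv2.imwrite("pics/w3.png",np.hstack([a,b]));go(538,-301,203,0)
E
```

```text
[[-0.6 -2.7 -0.1]
 [-0.4 -1.7  0.1]
 [ 0.1 -2.8  0.3]]
t 4.6 pos [ 538.3 -295.   203.6] head 0.0 q6 1.05 w 0.4 gf 1.1
 shift cm [-0.03  0.6   0.06] turn 0.0
```

View pics/w3.png

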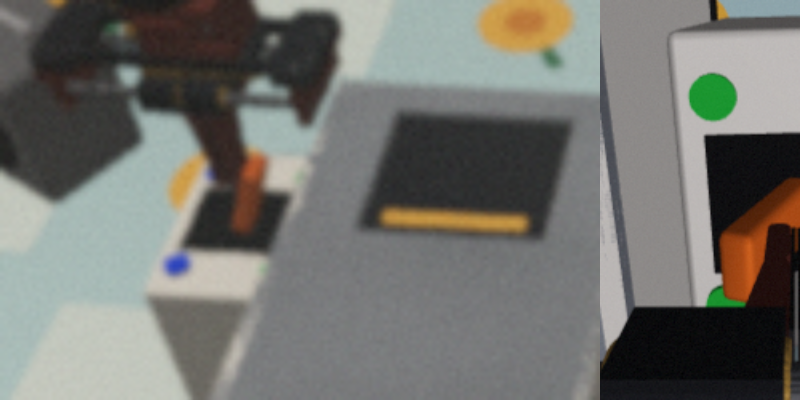

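Call:
move_arm:
  rows:
    - [0,-0.3,0,0,0]
    - [0,0,0,0,0]
    - [0,0,0,0,0]
    - [0,0,0,0,0]
    - [0,0,0,0,0]
    - [0,0,0,0,0]
    - [0,0,0,0,0]
    - [0,1.2,0,0,0]
    - [0,1.2,0,0,0]
    - [0,1.2,0,0,0]

```text
t: 5.85
ee_pos: [538.3, -328.7, 203.5]
orientation: [-3.141, -0.001, 0.0]
ft_force: [-0.3, 0.4, -0.6]
width: 0.6
grasp_force: 0.0
```

Call:
move_arm:
  rows:
    - [0,0.5,-6,0,100]
    - [0,0,-6,0,100]
    - [0,-6,0,0,100]
    - [0,-6,0,0,100]
    - [0,-6,0,0,100]
    - [0,-6,0,0,100]
    - [0,-6,0,0,100]
    - [0,-6,0,0,100]
    - [0,-6,0,0,100]
    - [0,-6,0,0,100]

```text
t: 7.1
ee_pos: [538.2, 148.6, 323.8]
orientation: [-3.141, -0.0, -0.0]
ft_force: [0.5, -0.3, 0.3]
width: 88.0
grasp_force: 0.0
```

Call:
move_arm:
  rows:
    - [-1,-6,0,0,100]
    - [-1,-6,0,0,100]
    - [-1,-6,0,0,100]
    - [-1,0,0,0,100]
    - [-1,0,0,0,100]

```text
t: 7.72
ee_pos: [487.5, 326.6, 323.3]
orientation: [3.141, 0.002, -0.001]
ft_force: [0.4, -0.8, 0.4]
width: 87.6
grasp_force: 0.0
```

```bash
python3 - <<'E'
from h import *
go(500,250,320,0)
C=cal("wrist");im=optics.get_image("wrist");cv2.imwrite("pics/w4.png",im)
for x in spotter.regions_of("wrist","carton1"):
  p=x['point'];m=x['region'];print(np.round(p),round(x['conf'],2),ray("wrist",p,50,C).round(),m.sum(),im[m].mean(0).round())
optics.get_image("top");C=cal("top")
for x in spotter.find_in("top","carton1"): print('top',np.round(x['point'],1),x['conf'],ray("top",x['point'],40,C).round())
for n,P in(('pivot',(537.8,-300.6,160)),('tip',(537.8,-300.6,220))): print(n,proj("top",P,C).round())
print([x['point'] for x in spotter.find_in("top","switch_tip")])
E
```

```text
t 7.72 pos [487.5 326.6 323.3] head 0.1 q6 2.14 w 87.6 gf 0.0
 shift cm [1.24 7.66 0.33] turn 0.1
[281.  84.] 0.95 [585. 376.  50.] 1607 [155. 150. 158.]
[269. 181.] 0.84 [463. 397.  50.] 1572 [124. 129. 147.]
[480.  74.] 0.8 [596. 135.  50.] 2664 [108. 106. 124.]
top [309.6 186.7] 0.62 [600. 124.  40.]
top [239.2 190. ] 0.51 [587. 377.  40.]
top [226.8 222.1] 0.4 [472. 417.  40.]
pivot [438. 200.]
tip [444. 197.]
[[444.1, 199.1]]
```

View pics/w4.png

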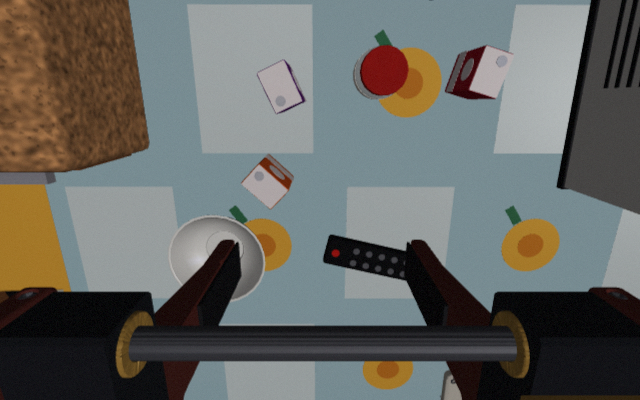

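```bash
cat >> h.py <<'E'
def cartons(show=True):
    C=cal("wrist");im=optics.get_image("wrist");out=[]
    hsv=cv2.cvtColor(im,cv2.COLOR_BGR2HSV)
    for x in spotter.regions_of("wrist","carton1"):
        if x['conf']<.4: continue
        m=cv2.dilate(x['region'].astype(np.uint8),np.ones((3,3)))
        v=hsv[...,2][m>0]; w=((hsv[...,1]<60)&(hsv[...,2]>0.6*np.percentile(v,90))&(m>0)).astype(np.uint8)
        w=cv2.morphologyEx(w,cv2.MORPH_OPEN,np.ones((3,3)))
        cs=cv2.findContours(w,cv2.RETR_EXTERNAL,cv2.CHAIN_APPROX_NONE)[0]
        if not cs: continue
        c=max(cs,key=cv2.contourArea).reshape(-1,2)
        P=np.array([ray("wrist",p,80,C)[:2] for p in c],np.float32)
        (cx,cy),(a,b),an=cv2.minAreaRect(P)
        if a<b: a,b,an=b,a,an+90   # an = direction of long (50mm) side, tool x should lie along it
        sat=im[(m>0)&(hsv[...,1]>110)]
        out.append((cx,cy,an)); print('carton',np.round(x['point']),round(x['conf'],2),'c',round(cx,1),round(cy,1),'size',round(a,1),round(b,1),'long dir',round((an+90)%180-90,1),'bgr',sat.mean(0).round() if len(sat) else None)
    return out
E
python3 -c "
from h import *
cartons();go(465,397,150,0)"
```

```text
carton [269. 181.] 0.89 c 461.4 398.7 size 50.0 35.8 long dir 46.8 bgr [ 23.  47. 107.]
carton [284.  84.] 0.59 c 580.4 376.3 size 52.6 36.5 long dir 24.0 bgr [66. 25. 54.]
carton [478.  72.] 0.58 c 597.7 135.0 size 50.5 36.0 long dir -15.6 bgr [15. 10. 56.]
t 8.07 pos [488.6 326.2 323.9] head -0.0 q6 2.14 w 87.5 gf 0.0
 shift cm [-2.37 -7.07 17.39] turn -0.0
```

Call:
move_arm:
  rows:
    - [-1.4,-3.6,4,0,100]
    - [-1.3,-3.7,4,0,100]
    - [0,0,3,-9.4,100]
    - [0,0,3,-9.4,100]
    - [0,0,3,-9.4,100]
    - [0,0,2,-9.4,100]
    - [0,0,0,-9.4,100]
    - [0,0,0,0,100]

```text
t: 9.07
ee_pos: [461.3, 399.7, 133.4]
orientation: [2.882, 1.251, -0.0]
ft_force: [-0.2, 0.3, -0.3]
width: 87.4
grasp_force: 0.0
```

```bash
python3 -c "
from h import *
cartons();go(461.4,398.7,10,46.8)"
```

```text
carton [328. 209.] 0.81 c 463.0 397.5 size 49.0 33.8 long dir 46.8 bgr [14. 32. 78.]
carton [478. 117.] 0.76 c 582.5 374.9 size 50.4 36.3 long dir 24.5 bgr [36. 11. 29.]
carton [620. 281.] 0.73 c 581.6 219.7 size 39.9 18.8 long dir -13.2 bgr [15. 10. 55.]
t 9.18 pos [461.4 400.  133.9] head 46.8 q6 1.45 w 88.2 gf 0.0
 shift cm [-0.1   0.09 12.39] turn 0.0
```

Call:
move_arm:
  rows:
    - [0,0,5,0,100]
    - [0,0,5,0,100]
    - [0,0,2.3,0,100]
    - [0,0,0,0,0]
    - [0,0,0,0,0]
    - [0,0,0,0,0]
    - [0,0,0,0,0]

```text
t: 10.05
ee_pos: [461.5, 400.5, 11.9]
orientation: [-2.88, -1.253, -0.003]
ft_force: [0.6, -0.6, -0.1]
width: 51.4
grasp_force: 0.0
```

```bash
python3 -c "
from h import *
go(539,-136,270,91)"
```

```text
t 10.05 pos [461.5 400.5  11.9] head 47.0 q6 1.45 w 51.4 gf 0.0
 shift cm [-33.92  42.25 -25.87] turn -44.0
```

Call:
move_arm:
  rows:
    - [0,0,0,0,0]
    - [0,0,0,0,0]
    - [0,0,0,0,0]
    - [0,0,0,0,0]

```text
t: 10.55
ee_pos: [461.4, 400.1, 11.2]
orientation: [-2.881, -1.254, -0.002]
ft_force: [0.4, -1.0, 6.5]
width: 35.8
grasp_force: 30.0
```

Call:
move_arm:
  rows:
    - [0,0,-5,0,0]
    - [0,0,-5,-8.8,0]
    - [0,0,-5,-8.8,0]
    - [0,0,-5,-8.8,0]
    - [0,0,-5,-8.8,0]
    - [0,0,-1.5,-8.8,0]
    - [-5,0.7,0,0,0]
    - [-5,0.7,0,0,0]
    - [-5,0.7,0,0,0]
    - [-5,0.7,0,0,0]

```text
t: 11.8
ee_pos: [492.0, 199.1, 275.2]
orientation: [-2.2, -2.241, 0.001]
ft_force: [0.0, 0.0, -1.2]
width: 36.1
grasp_force: 30.0
```

Call:
move_arm:
  rows:
    - [-5,0.7,0,0,0]
    - [-5,0.7,0,0,0]
    - [-5,0.7,0,0,0]
    - [-5,0.7,0,0,0]
    - [-5,0.7,0,0,0]
    - [-5,0.7,0,0,0]
    - [-3.5,0.7,0,0,0]
    - [0,0,0,0,0]

```text
t: 12.8
ee_pos: [547.5, -135.4, 275.0]
orientation: [-2.204, -2.237, 0.001]
ft_force: [-0.3, 0.9, -1.8]
width: 35.6
grasp_force: 30.0
```

```bash
python3 -c "
from h import *
go(539,-136,270,91.2)
C=cal('wrist');im=optics.get_image('wrist');cv2.imwrite('pics/w5.png',im)
c,s=np.cos(.021),np.sin(.021)
for q in ((57,62),(57,-62),(-57,-62),(-57,62)): print(proj('wrist',(534.3+c*q[0]-s*q[1],-135.6+s*q[0]+c*q[1],220),C).round())
"
```

```text
t 12.8 pos [ 547.5 -135.4  275. ] head 90.9 q6 -0.28 w 35.6 gf 30.0
 shift cm [-0.05 -0.85  0.5 ] turn -0.3
[393. 130.]
[383. 300.]
[230. 301.]
[214. 131.]
```

View pics/w5.png

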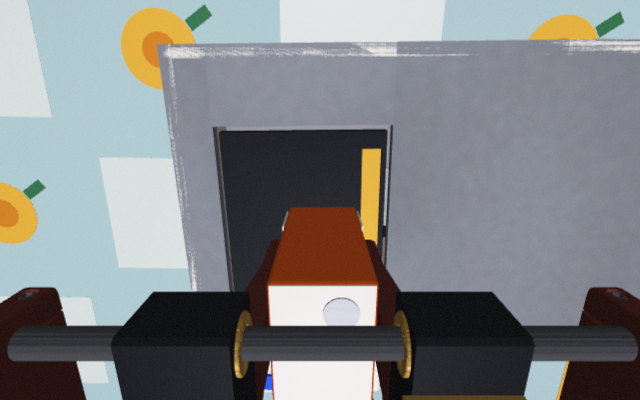

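Call:
move_arm:
  rows:
    - [0,-0.9,0,0,0]
    - [0,0,3,0,0]
    - [0,0,3,0,0]
    - [0,0,2.5,0,0]
    - [0,0,2.5,0,0]
    - [0,0,1.5,0,0]
    - [0,0,0,0,0]

```text
t: 13.72
ee_pos: [538.6, -132.8, 150.2]
orientation: [-2.2, -2.242, -0.001]
ft_force: [4.6, 0.4, -2.4]
width: 35.8
grasp_force: 34.2
```

Call:
move_arm:
  rows:
    - [0,0,0,0,74]
    - [0,0,0,0,74]
    - [0,0,0,0,74]
    - [0,0,0,0,74]
    - [0,0,0,0,74]
    - [0,0,0,0,74]

```text
t: 14.48
ee_pos: [539.8, -133.9, 151.6]
orientation: [2.2, 2.24, 0.003]
ft_force: [5.6, 0.5, -1.6]
width: 64.9
grasp_force: 2.3
```

```bash
python3 -c "
from h import *
go(539,-136,270,91.2);print(get_obs()['ft_force'])
im=optics.get_image('wrist');s=optics.get_image('scene')
a=cv2.resize(s[140:320,150:310],(480,540));b=im[150:400,180:460]
c=np.zeros((540,770,3),np.uint8);c[:,:480]=a;c[:250,485:765]=b;cv2.imwrite('pics/w6.png',c)
print([(x['point'],x['conf']) for x in spotter.find_in('scene','carton1')])
print([(x['point'],x['conf']) for x in spotter.find_in('wrist','carton1')])
"
```

```text
t 14.47 pos [ 539.8 -133.9  151.6] head 91.0 q6 -0.28 w 64.9 gf 2.3
 shift cm [ -0.22  -0.05 -11.84] turn -0.2
[ 5.57433266  0.47451182 -1.63337459]
[([418.4, 249.4], 0.84), ([333.9, 251.9], 0.65)]
[([460.2, 264.7], 0.63)]
```

View pics/w6.png

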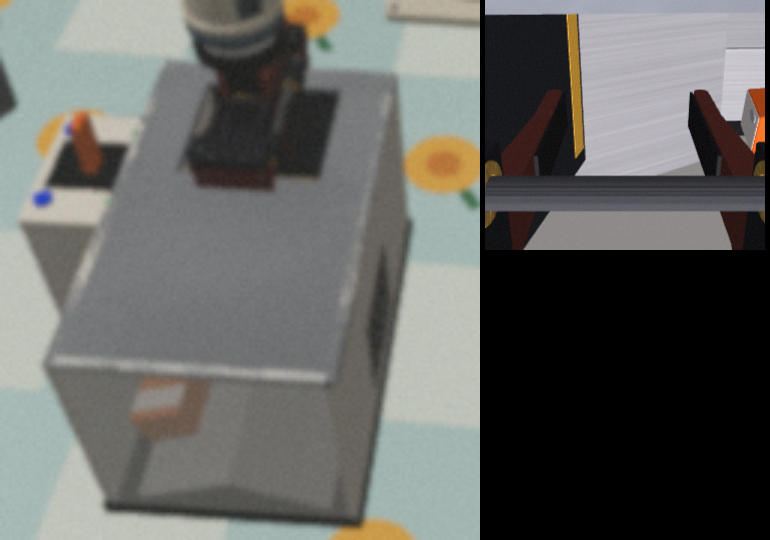

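Call:
move_arm:
  rows:
    - [0,0,-4,0,74]
    - [0,0,-4,0,74]
    - [0,0,-5,0,74]
    - [5,0.4,0,0,100]
    - [5.1,0.4,0,0,100]
    - [5.1,0.4,0,0,100]
    - [5.1,0.4,0,0,100]
    - [5.1,0.4,0,0,100]
    - [5.1,0.4,0,0,100]
    - [5.1,0.4,0,0,100]

```text
t: 15.92
ee_pos: [559.2, 223.9, 281.1]
orientation: [-2.201, -2.241, 0.002]
ft_force: [0.7, -0.5, 0.5]
width: 88.0
grasp_force: 0.0
```

Call:
move_arm:
  rows:
    - [5.1,0.4,0,0,100]
    - [5.1,0.4,0,0,100]
    - [5.1,0.4,0,9.5,100]
    - [0,0,3,9.5,100]
    - [0,0,3,9.5,100]
    - [0,0,3,9.5,100]
    - [0,0,3,9.5,100]
    - [0,0,2,9.5,100]
    - [0,0,0,9.5,100]
    - [0,0,0,0,100]

```text
t: 17.18
ee_pos: [568.8, 375.4, 140.7]
orientation: [3.069, 0.67, -0.002]
ft_force: [0.1, -0.2, 0.1]
width: 87.6
grasp_force: 0.0
```

```bash
python3 -c "
from h import *
c=cartons();print([(x['point'],x['conf']) for x in spotter.find_in('wrist','jar')])
p=min(c,key=lambda p:np.hypot(p[0]-582,p[1]-375));go(p[0],p[1],11,p[2])
s=optics.get_image('scene');print([(x['point'],x['conf']) for x in spotter.find_in('scene','flap_lip')])
cv2.imwrite('pics/s7.png',s)"
```

```text
carton [574. 270.] 0.96 c 617.1 138.0 size 19.5 13.2 long dir 82.4 bgr [14.  9. 57.]
carton [330. 190.] 0.77 c 581.3 374.6 size 49.7 35.4 long dir 23.8 bgr [39. 11. 31.]
[([472.7, 223.8], 0.65)]
t 17.32 pos [569.4 375.9 141.3] head 24.7 q6 1.71 w 87.8 gf 0.0
 shift cm [ 1.03  0.62 13.03] turn 0.9
[([235.5, 183.6], 0.61)]
```

Call:
move_arm:
  rows:
    - [1,0.6,3,0.9,100]
    - [0,0,5,0,100]
    - [0,0,5,0,100]
    - [0,0,0,0,0]
    - [0,0,0,0,0]
    - [0,0,0,0,0]
    - [0,0,0,0,0]
    - [0,0,0,0,0]
    - [0,0,0,0,0]
    - [0,0,0,0,0]

```text
t: 18.68
ee_pos: [581.2, 374.9, 11.4]
orientation: [-3.075, -0.644, -0.001]
ft_force: [-1.1, -1.0, 5.7]
width: 36.2
grasp_force: 29.9
```

Call:
move_arm:
  rows:
    - [0,0,-5,0,0]
    - [0,0,-5,0,0]
    - [0,0,-5,-9.6,0]
    - [0,0,-5,-9.6,0]
    - [0,0,-5,-9.6,0]
    - [0,0,-1.3,-9.6,0]
    - [0,0,0,-9.6,0]
    - [0,0,0,-9.6,0]
    - [0,0,0,-9.6,0]
    - [-5,-0.4,0,0,0]

```text
t: 19.92
ee_pos: [577.3, 326.2, 272.8]
orientation: [-2.199, -2.243, 0.0]
ft_force: [0.1, -1.4, -1.6]
width: 35.8
grasp_force: 29.9
```

Call:
move_arm:
  rows:
    - [-5.1,-0.4,0,0,0]
    - [-5.1,-0.4,0,0,0]
    - [-5.1,-0.4,0,0,0]
    - [-5.1,-0.4,0,0,0]
    - [-5.1,-0.4,0,0,0]
    - [-5.1,-0.4,0,0,0]
    - [-5.1,-0.4,0,0,0]
    - [-5.1,-0.4,0,0,0]
    - [-5.1,-0.5,0,0,0]
    - [0,0,0,0,0]

```text
t: 21.18
ee_pos: [546.7, -137.7, 273.3]
orientation: [-2.21, -2.233, 0.001]
ft_force: [0.1, 0.4, -1.5]
width: 36.0
grasp_force: 29.9
```

```bash
python3 -c "
from h import *
go(538,-136,150,91.2)"
```

```text
t 21.18 pos [ 546.7 -137.7  273.3] head 90.6 q6 -0.28 w 36.0 gf 29.9
 shift cm [ 0.19 -0.86 12.33] turn -0.6
```

Call:
move_arm:
  rows:
    - [0.2,-0.9,0,-0.6,0]
    - [0,0,3,0,0]
    - [0,0,3,0,0]
    - [0,0,2.5,0,0]
    - [0,0,2.5,0,0]
    - [0,0,1.3,0,0]
    - [0,0,0,0,0]

```text
t: 22.05
ee_pos: [538.7, -131.9, 150.3]
orientation: [-2.192, -2.25, -0.001]
ft_force: [3.7, 1.3, -1.4]
width: 36.0
grasp_force: 34.1
```

Call:
move_arm:
  rows:
    - [0,0,0,0,74]
    - [0,0,0,0,74]
    - [0,0,0,0,74]
    - [0,0,0,0,74]
    - [0,0,0,0,74]
    - [0,0,0,0,74]

```text
t: 22.8
ee_pos: [539.6, -133.2, 151.6]
orientation: [2.192, 2.247, 0.003]
ft_force: [5.6, -0.5, -2.8]
width: 64.3
grasp_force: 2.3
```

```bash
python3 -c "
from h import *
im=optics.get_image('wrist');s=optics.get_image('scene')
a=cv2.resize(s[140:320,150:310],(480,540));b=im[150:400,180:460]
c=np.zeros((540,770,3),np.uint8);c[:,:480]=a;c[:250,485:765]=b;cv2.imwrite('pics/w8.png',c)
print([(x['point'],x['conf']) for x in spotter.find_in('scene','carton1')])
go(598,135,150,-15)
"
```

```text
[([331.5, 249.1], 0.71)]
t 22.95 pos [ 539.6 -133.2  151.7] head 91.4 q6 -0.29 w 64.8 gf 2.3
 shift cm [26.66  6.51  0.17] turn -73.6
```

View pics/w8.png

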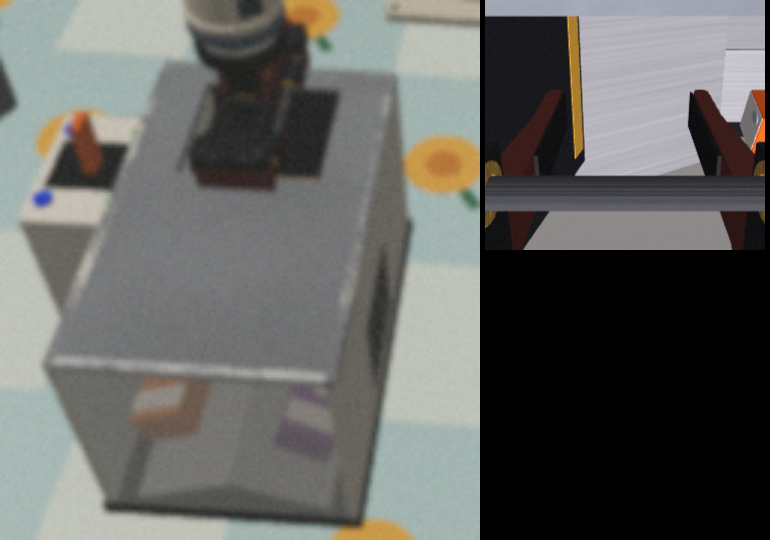

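Call:
move_arm:
  rows:
    - [0,0,-4,0,74]
    - [0,0,-4,0,74]
    - [0,0,-5,0,74]
    - [5.3,1.2,0,0,100]
    - [5.3,1.2,0,0,100]
    - [5.3,1.2,0,0,100]
    - [5.3,1.2,0,0,100]
    - [5.4,1.3,0,-9.2,100]
    - [0,0,0,-9.2,100]
    - [0,0,0,-9.2,100]

```text
t: 24.2
ee_pos: [591.7, 135.1, 280.9]
orientation: [-1.583, -2.712, 0.002]
ft_force: [0.4, -0.2, 0.1]
width: 88.0
grasp_force: 0.0
```

Call:
move_arm:
  rows:
    - [0,0,2,-9.2,100]
    - [0,0,3,-9.2,100]
    - [0,0,3,-9.2,100]
    - [0,0,3,-9.2,100]
    - [0,0,2,-9.2,100]
    - [0,0,0,0,100]

```text
t: 24.95
ee_pos: [591.0, 133.9, 149.5]
orientation: [-0.41, -3.111, 0.003]
ft_force: [0.4, -0.3, -0.1]
width: 87.4
grasp_force: 0.0
```

```bash
python3 -c "
from h import *
c=cartons();print([(x['point'],x['conf']) for x in spotter.find_in('wrist','jar')])
p=min(c,key=lambda p:np.hypot(p[0]-598,p[1]-135));go(p[0],p[1],11,p[2])
cv2.imwrite('pics/w9.png',optics.get_image('wrist'))"
```

```text
carton [329. 211.] 0.89 c 597.7 136.7 size 49.0 33.7 long dir -15.8 bgr [15. 10. 59.]
[([470.6, 173.5], 0.76)]
t 25.1 pos [593.1 134.4 151.9] head 164.9 q6 -1.1 w 87.7 gf 0.0
 shift cm [-0.37  0.33 14.09] turn 0.7
```

View pics/w9.png

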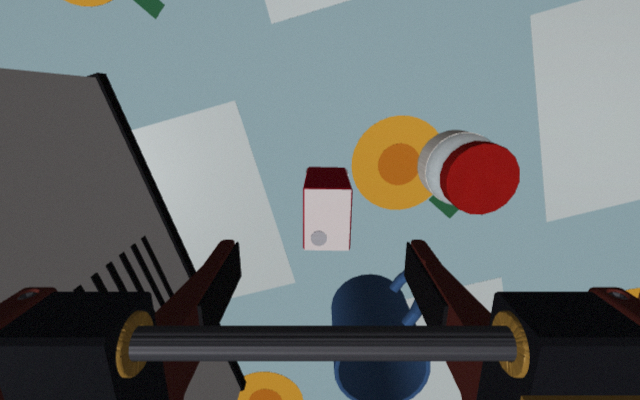

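Call:
move_arm:
  rows:
    - [-0.4,0.3,4,0.7,100]
    - [0,0,5,0,100]
    - [0,0,5,0,100]
    - [0,0,0,0,0]
    - [0,0,0,0,0]
    - [0,0,0,0,0]
    - [0,0,0,0,0]
    - [0,0,0,0,0]
    - [0,0,0,0,0]
    - [0,0,0,0,0]

```text
t: 26.4
ee_pos: [597.6, 136.4, 11.3]
orientation: [0.428, 3.112, 0.0]
ft_force: [-1.8, -0.5, 6.8]
width: 36.1
grasp_force: 30.0
```

Call:
move_arm:
  rows:
    - [0,0,-5,0,0]
    - [0,0,-5,0,0]
    - [0,0,-5,9.1,0]
    - [0,0,-5,9.1,0]
    - [0,0,-5,9.1,0]
    - [0,0,-1.3,9.1,0]
    - [0,0,0,9.1,0]
    - [0,0,0,9.1,0]
    - [0,0,0,9.1,0]
    - [0,0,0,9.1,0]

```text
t: 27.65
ee_pos: [596.9, 136.2, 273.1]
orientation: [-2.197, -2.245, 0.002]
ft_force: [-0.1, -0.8, -1.1]
width: 36.0
grasp_force: 30.0
```

Call:
move_arm:
  rows:
    - [-4.5,-1,0,0,0]
    - [-4.5,-1,0,0,0]
    - [-4.5,-1.1,0,0,0]
    - [-4.5,-1.1,0,0,0]
    - [-4.5,-1.1,0,0,0]
    - [-4.7,-1.1,0,0,0]
    - [0,0,0,0,0]

```text
t: 28.52
ee_pos: [539.6, -139.8, 273.3]
orientation: [-2.195, -2.246, 0.001]
ft_force: [1.4, 0.6, -2.1]
width: 35.9
grasp_force: 30.0
```

```bash
python3 -c "
from h import *
go(538,-136,150,91.2)"
```

```text
t 28.52 pos [ 539.6 -139.8  273.3] head 91.3 q6 -0.3 w 35.9 gf 30.0
 shift cm [ 0.39 -0.14 12.33] turn 0.1
```

Call:
move_arm:
  rows:
    - [0.3,-0.1,0,0,0]
    - [0,0,3,0,0]
    - [0,0,3,0,0]
    - [0,0,2.5,0,0]
    - [0,0,2.5,0,0]
    - [0,0,1.3,0,0]
    - [0,0,0,0,0]

```text
t: 29.4
ee_pos: [540.2, -133.3, 150.2]
orientation: [-2.19, -2.252, -0.001]
ft_force: [5.0, 1.0, -3.3]
width: 36.3
grasp_force: 34.2
```

Call:
move_arm:
  rows:
    - [0,0,0,0,74]
    - [0,0,0,0,74]
    - [0,0,0,0,74]
    - [0,0,0,0,74]
    - [0,0,0,0,74]
    - [0,0,0,0,74]

```text
t: 30.15
ee_pos: [540.8, -134.6, 151.7]
orientation: [2.19, 2.249, 0.003]
ft_force: [5.5, 0.2, -2.4]
width: 64.9
grasp_force: 2.3
```

Call:
move_arm:
  rows:
    - [0,0,-4,0,74]
    - [0,0,-4,0,74]
    - [0,0,-5,0,74]
    - [0,0,-5,0,0]
    - [-5,-1,-2,0,0]
    - [-5,0,0,0,0]
    - [0,0,0,0,0]

```text
t: 31.02
ee_pos: [531.2, -237.0, 351.3]
orientation: [-2.195, -2.247, 0.001]
ft_force: [-0.4, 0.1, 0.2]
width: 28.5
grasp_force: 0.0
```

```bash
python3 -c "
from h import *
im=optics.get_image('wrist');s=optics.get_image('scene');t=optics.get_image('top')
a=cv2.resize(s[140:320,150:310],(480,540));b=cv2.resize(t[110:250,190:460],None,fx=1.15,fy=1.15)
c=np.zeros((540,800,3),np.uint8);c[:,:480]=a;c[:161,485:795]=b;c[200:400,480:800]=cv2.resize(im,(320,200));cv2.imwrite('pics/w10.png',c)
for n in ('scene','top','wrist'): print(n,[(np.round(x['point']),round(x['conf'],2)) for x in spotter.find_in(n,'carton1')])
for n in ('scene','wrist'): print(n,[(x['point'],x['conf']) for x in spotter.find_in(n,'switch_tip')])
print(proj('scene',(537.8,-300.6,190)),proj('wrist',(537.8,-300.6,190)))
go(538,-268,300,0)
"
```

```text
scene [(array([228., 236.]), 0.73)]
top []
wrist []
scene [([177.1, 188.1], 0.65)]
wrist [([328.6, 241.1], 0.69), ([330.1, 68.4], 0.15)]
[177.07581828 186.68811895] [326.94761615 247.30921777]
t 31.43 pos [ 532.3 -233.6  350.7] head 91.6 q6 -0.46 w 0.1 gf 0.0
 shift cm [-3.45  0.48  5.06] turn -88.4
```

View pics/w10.png

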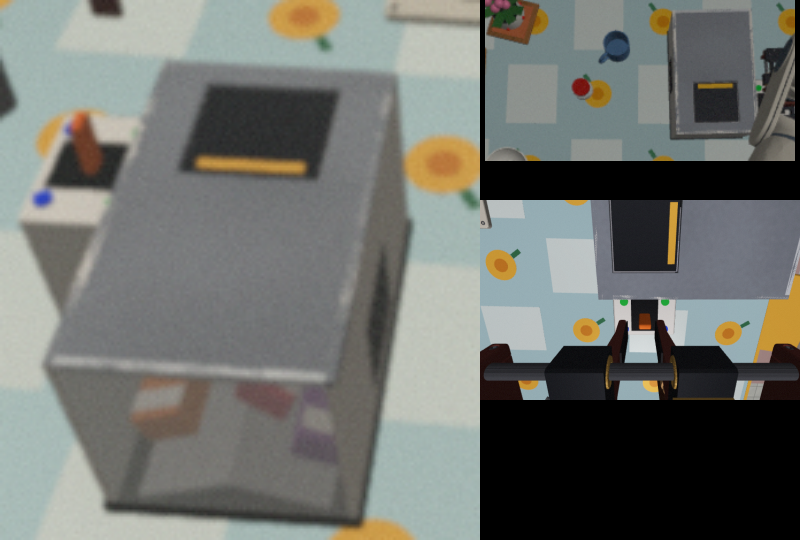

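Call:
move_arm:
  rows:
    - [-3.6,0.5,0,0,0]
    - [0,0,5,0,0]
    - [0,0,5,0,0]
    - [0,0,4.8,0,0]
    - [-1,0,0,0,0]
    - [-0.8,0,0,0,0]
    - [0,0,0,0,0]

```text
t: 32.3
ee_pos: [540.0, -289.6, 205.0]
orientation: [2.19, 2.248, 0.002]
ft_force: [0.8, 2.5, 0.1]
width: 0.1
grasp_force: 0.6
```

```bash
python3 -c "
from h import *
f=[]
for i in range(3): im=optics.get_image('wrist');f.append(get_obs()['ft_force'])
print(np.round(f,1));go(538,-303,203,91)"
```

```text
[[0.5 1.5 0.5]
 [1.  0.9 0.8]
 [0.7 1.4 1.8]]
t 32.45 pos [ 539.7 -288.9  204.5] head 91.5 q6 -0.54 w 0.3 gf 0.7
 shift cm [-1.41 -0.21  0.15] turn 0.5
```

Call:
move_arm:
  rows:
    - [-0.7,0,0,0,0]
    - [0,0,0,0,0]

```text
t: 32.7
ee_pos: [539.4, -295.9, 203.3]
orientation: [2.191, 2.25, 0.001]
ft_force: [0.7, 2.8, 3.2]
width: 0.6
grasp_force: 1.3
```

```bash
python3 -c "
from h import *
f=[]
for i in range(3): im=optics.get_image('wrist');f.append(get_obs()['ft_force'])
s=optics.get_image('scene');cv2.imwrite('pics/w11.png',np.hstack([cv2.resize(s[140:240,120:220],(400,400)),im[150:350,220:420].repeat(2,0).repeat(2,1)]))
print(np.round(f,1));go(538,-303,203,91)"
```

```text
[[2.  1.6 3.5]
 [0.9 1.  3. ]
 [1.4 1.5 2.6]]
t 32.9 pos [ 539.1 -295.4  202.9] head 91.5 q6 -0.55 w 0.4 gf 1.3
 shift cm [-0.75 -0.13 -0.01] turn 0.5
```

View pics/w11.png

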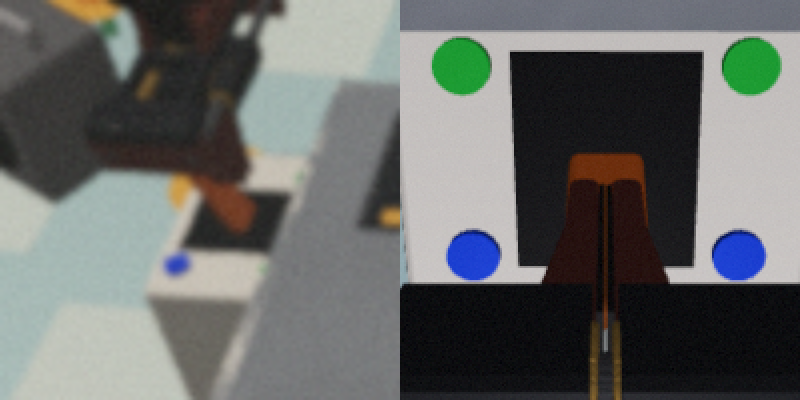

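Call:
move_arm:
  rows:
    - [-0.3,0,0,0,0]
    - [-0.2,0,0,0,0]
    - [0,0,0,0,0]

```text
t: 33.28
ee_pos: [538.8, -300.2, 202.2]
orientation: [-2.191, -2.25, 0.0]
ft_force: [0.5, 3.4, 0.5]
width: 0.5
grasp_force: 1.4
```

Call:
move_arm:
  rows:
    - [-0.1,0,0,0,0]
    - [0,0,0,0,0]
    - [0,0,0,0,0]
    - [0,0,0,0,0]
    - [0,0,0,0,0]
    - [0,0,0,0,0]
    - [0,0,0,0,0]

```text
t: 34.15
ee_pos: [538.9, -301.4, 202.6]
orientation: [-2.191, -2.251, 0.0]
ft_force: [-2.8, 3.4, -0.3]
width: 0.5
grasp_force: 1.4
```

```bash
python3 -c "
from h import *
s=optics.get_image('scene');print(get_obs()['ft_force'])
C=cal('scene')
w=lambda a,h,o:(538,-300.6-h*np.sin(a)+o*np.cos(a),160+h*np.cos(a)+o*np.sin(a))
v=cv2.resize(s[150:230,140:220],(480,480),interpolation=cv2.INTER_CUBIC)
for a,col in((-0,(255,255,255)),(.3,(0,255,255)),(.5,(0,255,0))):
  p=[((proj('scene',w(a,h,0),C)-[140,150])*6).astype(int).tolist() for h in(0,60)]
  cv2.line(v,p[0],p[1],col,1)
cv2.imwrite('pics/w12.png',v)"
```

```text
[-1.13889776  3.6492442  -0.82551862]
```

View pics/w12.png

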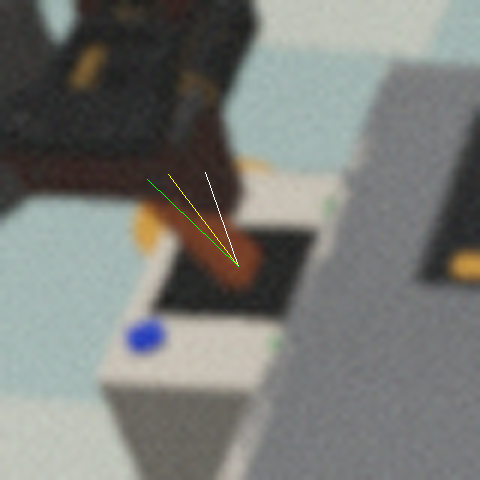

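Call:
move_arm:
  rows:
    - [1,0,0,0,0]
    - [1,0,0,0,0]
    - [1,0,0,0,0]
    - [0.2,0,-5,0,0]
    - [0,0,-5,0,0]
    - [0,0,-5,0,0]
    - [0,0,0,0,0]
    - [0,0,0,0,0]
    - [0,0,0,0,0]
    - [0,0,0,0,0]

```text
t: 35.45
ee_pos: [537.7, -269.1, 351.2]
orientation: [-2.19, -2.249, 0.001]
ft_force: [0.2, 0.1, 0.0]
width: 0.6
grasp_force: 0.0
```

```bash
python3 -c "
from h import *
optics.get_image('wrist');optics.get_image('scene')
for n,l in (('scene','switch_tip'),('wrist','switch_tip'),('scene','flap_lip'),('scene','carton1')): print(n,l,[(np.round(x['point'],1),round(x['conf'],2)) for x in spotter.find_in(n,l)[:3]])
print(proj('wrist',(537.8,-300.6,190)));go(0,0,0);print(get_obs()['ft_force'])"
```

```text
scene switch_tip [(array([176.6, 187.2]), 0.42)]
wrist switch_tip [(array([325.4, 215.5]), 0.7)]
scene flap_lip [(array([237.3, 183.8]), 0.82)]
scene carton1 [(array([226.4, 234.6]), 0.45)]
[322.33956318 214.30098213]
t 35.75 pos [ 538.2 -269.4  352.5] head 91.5 q6 -0.51 w 0.5 gf 0.0
 shift cm [ 28.38 -53.07  35.26] turn None
[-0.02377647 -0.47851971  0.09742177]
```

Switch upright, flap shut, robot clear: handing in.

```bash
python3 -c "
from h import *
print(close_job())"
```

```text
the job is handed in; nothing more can be done
None
```

I woke the chiller with the green side of the switch, loaded all three cartons on the table (orange, purple and red), held the switch to blue for about a second, and handed the job in at about 36 s; the last camera checks showed the flap shut and the switch upright, and the hand-in returned no verdict.

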